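Index the sample carousel and cap the open tub

TASK

Turn the sample carousel by exactly one place, so that the open tub comes out from under the dosing head to the capping place marked by the pointed tongue and rests in its detent there. Then take the grey lid from the sloped stand and press it down onto that tub until it snaps home, level and flat on the rim all round. Leave the other things on the bench where they are.

Things in the scene. Friction and masses are not known exactly. Their poses are not given: they have to be found in the camera images.
- carousel_base: White round base, 260 mm across, of a five-place sample carousel, fixed to the table; origin on the table under the disc's axis, z up, -x towards the capping place. On it turns an aluminium disc, 300 mm across, top at 48 mm height, with five white tubs every 72 degrees, centred 90 mm from the axis; four carry grey lids whose knobs reach 122 mm height, one is open.
- carousel (a joint): Angle of the disc, rad: 0 at the start, grows counter-clockwise seen from above. Detents pull it to rest every 1.257 rad (72 degrees); half-way between two it tips over to the next. Turning takes up to about 2.5 N at a drive pin in the first half of a step; past half-way the disc runs on into the detent by itself, damped. It turns either way.
- open_tub (a point): Centre of the open tub's mouth, in the plane of its rim (90 mm height); turns with the disc. The tub is 72 mm across outside, 64 mm inside, fixed to the disc. At the start it is under the dosing head. Four small spring clips inside the mouth, 6 mm below the rim, hold a lid that is pressed home.
- cap_station (a point): Centre of the capping place at rim height (90 mm), fixed to the base, 90 mm from the axis, 72 degrees counter-clockwise (seen from above) from the dosing head: the open tub's mouth belongs here. An aluminium tongue with a pointed end, low outside the disc (tip 196 mm from the axis, 32 mm high), marks it.
- head_tip (a point): End of the dosing head's nozzle, 139 mm high, fixed, 49 mm above the tub rim under it. The head is an upright cylinder 42 mm across from 150 mm height, hung on a 40 mm wide arm (198 to 232 mm height) from the column.
- column_top (a point): Centre of the top of the dosing head's column, 42 mm square, 235 mm high, fixed, beside the disc.
- lid_stand: Aluminium stand, 100 x 92 mm foot, fixed to the table; origin under its middle on the table, z up. Its plate slopes at 30 degrees, low side to its -x; above the origin the plate's upper face is 40 mm high. Two small stops on the low side keep the lid from sliding.
- lid_knob (a point): Middle of the knob of the loose grey lid, on the lid's axis; z along that axis, out of the lid's top. The knob is a plain cylinder 22 mm across, 28 mm high (14 mm either side of this point), standing on the flange. The lid weighs about 60 g. At the start it lies on the stand, its axis leaning 30 degrees from vertical towards the stand's -x.
- lid_flange (a point): Centre of the underside of the lid's flange (74 mm across, 4 mm thick), 18 mm below the knob's middle along the lid's axis; it meets the tub's rim. Below it a plug 62 mm across, narrowing to 56 mm at its end, reaches 15 mm down. Set loosely on the tub the flange stands about 10 mm proud; some 10 N presses it home with a snap.
- pin0 (a point): Centre of the top of drive pin 0: an upright steel pin, 10 mm across, 62 mm high (48 to 110 mm height), near the edge of the disc, 140 mm from the axis, midway between two tubs; it turns with the disc. At the start 36 degrees counter-clockwise (seen from above) of the open tub.
- pin1 (a point): Centre of the top of drive pin 1: an upright steel pin, 10 mm across, 62 mm high (48 to 110 mm height), near the edge of the disc, 140 mm from the axis, midway between two tubs; it turns with the disc. The next one counter-clockwise after pin 0.
- pin2 (a point): Centre of the top of drive pin 2: an upright steel pin, 10 mm across, 62 mm high (48 to 110 mm height), near the edge of the disc, 140 mm from the axis, midway between two tubs; it turns with the disc. The next one counter-clockwise after pin 1.
- pin3 (a point): Centre of the top of drive pin 3: an upright steel pin, 10 mm across, 62 mm high (48 to 110 mm height), near the edge of the disc, 140 mm from the axis, midway between two tubs; it turns with the disc. The next one counter-clockwise after pin 2.
- pin4 (a point): Centre of the top of drive pin 4: an upright steel pin, 10 mm across, 62 mm high (48 to 110 mm height), near the edge of the disc, 140 mm from the axis, midway between two tubs; it turns with the disc. The next one counter-clockwise after pin 3.
- tip_box: Clear pipette-tip box with white top, 122 x 84 x 62 mm, loose, not part of the job; origin at its underside.
- bottle: White bottle, 66 mm across, 150 mm high, loose, not part of the job; origin at its underside.
- well_plate: White well plate, 128 x 86 x 14 mm, loose, not part of the job; origin at its underside.
- tube_rack: White tube rack with small tubes, 70 x 160 mm, 48 mm high, loose, not part of the job; origin at its underside.
- beaker: Glass beaker, 68 mm across, 80 mm high, loose, not part of the job; origin at its underside.
- pipette: Grey and white hand pipette lying on the table, 240 mm long, 22 mm thick, loose, not part of the job; origin at its underside.
Things that resemble listed ones, but are neither listed nor needed, are in the scene too. What is shaped like the part that bears lid_knob but blue or red is not meant.

How it is judged:
By the outcome, as a careful person would: the job done as asked, in the order asked, and still so for the second after the job is handed in, with the robot touching nothing.
It also fails if it takes over 64 s, if anything falls off the work surface, if the arm or the gripper's body presses on something with over 40 N, if the wrist force passes 120 N, or if a joint passes its speed limit or range.

ROBOT

A 6-joint arm with a two-finger parallel gripper is mounted at the origin on the work surface. World frame = base frame: x ahead of the robot, y to its left, z up, the work surface at z = 0. Lengths are in m, angles in degrees, forces in N, time in s.
With the tool pointing down it reaches from about 0.4 to 0.825 m from the base axis. Payload 7 kg.
Tool frame: the origin (TCP) lies between the finger pads; the fingertips stand 11 mm ahead of it and the grasp point (between the pads) lies 8 mm behind it; z points along the fingers, y is the direction in which the jaws open and shut (so a half turn about z gives the same grasp; the last joint's range is limited). The gripper opens to 88 mm and grips with 3 to 60 N. Pads are 19 mm wide; open, the fingers measure 130 mm over their backs; the gripper's body (78 mm by 193 mm) begins 47 mm behind the grasp point.
Start: joints at [-58.665, 20.546, 0.682, 0, -70.136, -16.507], TCP at [0.173, -0.653, 0.238] pointing down, gripper open.
Joint ranges: [-176.03, 176.03], [-82.01, 121.73], [-58.28, 71.71], [-173.87, 95.51], [-174.79, -0.11], [-173.66, 173.66]. Speed limits (degrees/s): [136.94, 136.94, 172.46, 180, 180, 180].

INTERFACE

Orientations are given as [roll, pitch, yaw] about the fixed x, y, z axes, in that order (R = Rz(yaw) Ry(pitch) Rx(roll)).
In Python, from plant import r gives the robot as it stands.
- The arm moves only by the shell command python3 -m inch 'ROWS' [OPENING] [FORCE]. ROWS is JSON, a list of rows, each an object of numbers: "x", "y", "z": the shift along the tool's x, y, z as a fraction of full scale; "yaw": the turn about the tool's z as a fraction of full scale. In form: [{"x": .., "y": .., "z": .., "yaw": ..}, ...]. A call has 1 to 5 rows; each row shifts and turns the pose as measured when the row begins, along the tool's axes as they then stand; what a row does not reach is not made up. Full scale, the value 1, is 0.025 m for a shift and 4 degrees for a turn. A row lasts 1/12 s, in which the tool goes at most 41.7 mm and 7.16 degrees, less where a joint would pass 70% of its speed; a pose out of reach is approached as far as the arm can. A call with a number of a shift or a turn outside -1 to 1 is refused whole. A call with a gripper value outside its range is refused whole. OPENING is the opening, from -1 (shut) to 1 (fully open), set as the call begins (- or left out, the last holds). The fingers move at their own pace and stop on an object; FORCE is the grip in N (left out, the last holds). Time passes only in rows, so rows that do not move let the fingers close. It gives the time, the measured TCP pose, the force and the opening at its end, in the units of the state.
- r.get_state(): the state, without advancing time (a new reading comes with each control period).
- r.capture(name): name is "scene" or "top"; returns (picture, depth): 480x640x3 uint8, red, green, blue; 480x640 float32, m along the optical axis (not along the pixel's ray), 0 where there is no reading.
- r.camera_info(name): a dict with "mtx" (3x3 intrinsics, pixels), "k1" (the pictures are not rectified: a ray, as slopes to the right and down, at radius r is drawn at 1 + k1 r^2 times it, then the intrinsics apply), "pose" (4x4, takes a point from camera to world coordinates). Camera axes: x right, y down, z forward; pixel columns grow to the right and rows downward; lengths in m; the calibration is good to about 2 mm. A picture is of the moment at which its call begins. camera_info takes no time and is no camera call.
- r.close_job(): hands the job in, once; it reports no verdict.
The state is a dict: "time_s": time; "joints": joint angles; "qd": joint speeds; "joint_torque": joint torques, N m; "tcp_pos": TCP position; "eef_rot": TCP orientation; "contact_force": force on the tool from outside, world axes, zero at the start; "moment": the same for the moment, N m; "gripper_width": finger opening in m.
Only numpy, scipy, OpenCV 4.12 (cv2) and the standard library are available. Lean on these libraries where they do the work, as an engineer would, in place of code of your own. Each camera call takes 0.05 s, during which the arm holds its last target. There are 200 camera calls.

## Working session

There is one attempt and no reset: what is moved stays moved. The work goes in short steps, Python scripts to look and compute and a shell command to move; the robot and the scene stay as the last step left them, time stands still between calls to the robot, and variables do not carry over. Pictures are saved under pics/ and viewed, about 8 in all and at most 12, crops included, and the job is handed in when it is done.

```bash
ls; mkdir -p pics; cat > h.py <<'E'
import numpy as np, cv2
from plant import r
def world(name,d,uv):
    c=r.camera_info(name);K=np.array(c["mtx"]);P=np.array(c["pose"])
    u,v=uv
    x,y=(u-K[0,2])/K[0,0],(v-K[1,2])/K[1,1]
    a,b=x,y
    for _ in range(20):
        s=1+c["k1"]*(a*a+b*b);a,b=x/s,y/s
    return P,np.array([a,b,1.])
def at_depth(name,d,uv):
    P,q=world(name,d,uv);u,v=map(int,np.round(uv));w=d[max(0,v-1):v+2,max(0,u-1):u+2];z=np.median(w[w>0]) if (w>0).any() else np.nan
    return P[:3,:3]@(q*z)+P[:3,3]
def at_z(name,uv,z):
    P,q=world(name,None,uv);k=P[:3,:3]@q;o=P[:3,3]
    return o+k*(z-o[2])/k[2]
def cloud(name,d):
    c=r.camera_info(name);K=np.array(c["mtx"]);P=np.array(c["pose"])
    v,u=np.mgrid[0:480,0:640];x=(u-K[0,2])/K[0,0];y=(v-K[1,2])/K[1,1];a,b=x,y
    for _ in range(20):
        s=1+c["k1"]*(a*a+b*b);a,b=x/s,y/s
    W=np.stack([a*d,b*d,d],-1)@P[:3,:3].T+P[:3,3]; W[d<=0]=np.nan
    return W
E
python3 - <<'E'
from h import *
print(r.get_state())
for n in("scene","top"):
    p,d=r.capture(n);cv2.imwrite(f"pics/{n}0.png",p[:,:,::-1]);np.savez(f"{n}0.npz",p=p,d=d)
    print(n,r.camera_info(n))
E
```

```text
pics
{'time_s': 0.0, 'joints': array([-5.86652359e+01,  2.05926409e+01,  6.32752118e-01, -1.90731906e-02,
       -7.01372184e+01, -1.65054776e+01]), 'qd': array([-0.04874987, -0.02357955, -0.05037746, -0.04830168, -0.02944621,
       -0.01710553]), 'joint_torque': array([-6.95468661e-04, -5.82728970e+01,  2.93055063e+01,  6.99737549e+00,
        6.85686129e-03, -1.92866296e-04]), 'tcp_pos': array([ 0.17258382, -0.65206152,  0.23660461]), 'eef_rot': array([ 1.79901800e+02, -1.04003513e-02, -1.65177200e+02]), 'contact_force': array([-0.50773855,  0.63448537,  0.29040895]), 'moment': array([ 0.00081267,  0.00748902, -0.02387779]), 'gripper_width': 0.08766429318889858}
scene {'mtx': array([[560.49392441,   0.        , 317.4556246 ],
       [  0.        , 560.49392441, 234.23839213],
       [  0.        ,   0.        ,   1.        ]]), 'k1': -0.03653624657625301, 'pose': array([[-0.34123307,  0.77147264, -0.53701952,  1.41088823],
       [ 0.93991816,  0.27355872, -0.20425345,  0.3573308 ],
       [-0.01066958, -0.57445243, -0.81846843,  1.44420471],
       [ 0.        ,  0.        ,  0.        ,  1.        ]])}
top {'mtx': array([[529.14945461,   0.        , 312.9959032 ],
       [  0.        , 529.14945461, 245.28301127],
       [  0.        ,   0.        ,   1.        ]]), 'k1': -0.13397613957232293, 'pose': array([[-0.01740503, -0.99725478,  0.07197196,  0.51313775],
       [-0.99947701,  0.01931552,  0.02593469,  0.02601034],
       [-0.02725367, -0.07148292, -0.99706942,  1.31853137],
       [ 0.        ,  0.        ,  0.        ,  1.        ]])}
```

View pics/top0.png

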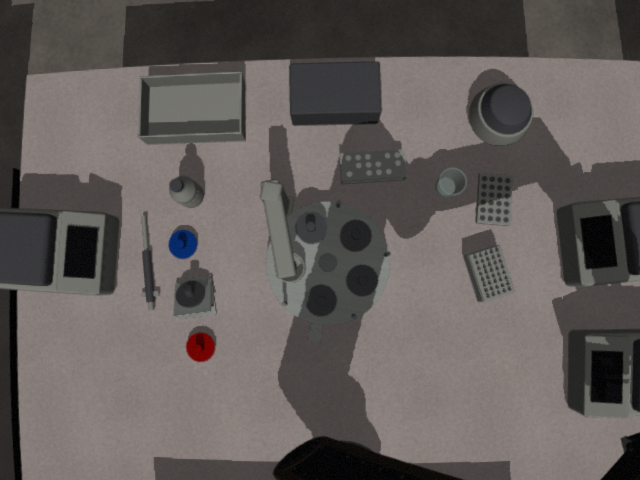

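View pics/scene0.png

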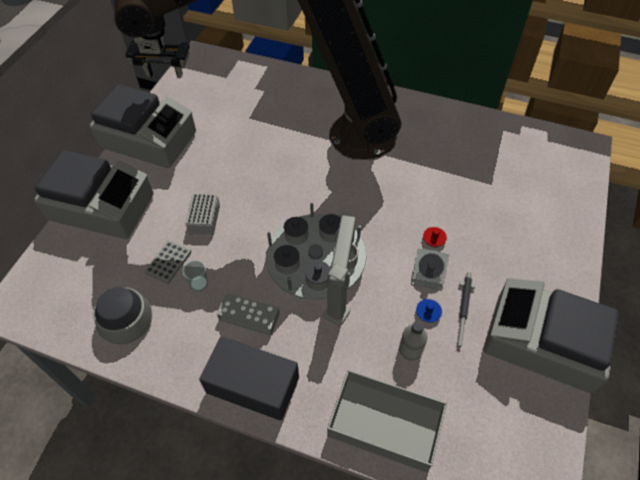

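```bash
python3 - <<'E'
from h import *
from scipy import ndimage as nd
out=[]
for n,box in (("top",(240,170,410,330)),("scene",(255,190,385,330))):
    f=np.load(n+"0.npz");p,d=f["p"],f["d"];W=cloud(n,d);np.save(n+"W.npy",W)
    for nm,c,rad in (("car",at_z(n,(327,263) if n=="top" else (316,252),.07),.17),("stand",at_z(n,(193,293) if n=="top" else (431,266),.06),.06)):
        near=np.hypot(W[...,0]-c[0],W[...,1]-c[1])<rad
        for lo,hi in ((.044,.052),(.088,.096),(.1,.115),(.115,.128),(.198,.24)) if nm=="car" else ((.02,.05),(.05,.07),(.07,.1)):
            m=near&(W[...,2]>lo)&(W[...,2]<hi);l,k=nd.label(m,np.ones((3,3)))
            print(n,nm,lo,[(int(s),*np.round(W[l==i].mean(0),3),*np.round(nd.center_of_mass(l==i)[::-1])) for i in range(1,k+1) if (s:=(l==i).sum())>(3 if lo<.19 else 30)])
    x0,y0,x1,y1=box;g=np.clip(p[y0:y1,x0:x1,::-1].astype(float)*1.7,0,255).astype(np.uint8)
    out.append(cv2.resize(g,(400,int(400*(y1-y0)/(x1-x0))),interpolation=cv2.INTER_CUBIC))
h=max(o.shape[0] for o in out)
cv2.imwrite("pics/c1.png",np.hstack([cv2.copyMakeBorder(o,0,h-o.shape[0],0,0,0) for o in out]))
E
```

```text
top car 0.044 [(6229, np.float64(0.555), np.float64(0.017), np.float64(0.048), np.float64(331.0), np.float64(266.0)), (4, np.float64(0.574), np.float64(0.104), np.float64(0.048), np.float64(295.0), np.float64(258.0)), (35, np.float64(0.55), np.float64(0.092), np.float64(0.05), np.float64(300.0), np.float64(268.0)), (16, np.float64(0.529), np.float64(0.105), np.float64(0.049), np.float64(294.0), np.float64(277.0)), (8, np.float64(0.525), np.float64(0.122), np.float64(0.049), np.float64(287.0), np.float64(279.0))]
top car 0.088 [(554, np.float64(0.644), np.float64(0.063), np.float64(0.093), np.float64(310.0), np.float64(227.0)), (569, np.float64(0.622), np.float64(-0.04), np.float64(0.093), np.float64(355.0), np.float64(236.0)), (22, np.float64(0.572), np.float64(0.09), np.float64(0.09), np.float64(299.0), np.float64(258.0)), (4, np.float64(0.554), np.float64(0.147), np.float64(0.091), np.float64(275.0), np.float64(266.0)), (609, np.float64(0.518), np.float64(-0.052), np.float64(0.093), np.float64(361.0), np.float64(281.0)), (5, np.float64(0.541), np.float64(0.146), np.float64(0.091), 
[... 4824 characters left out ...]
), np.float64(251.0)), (52, np.float64(0.647), np.float64(0.066), np.float64(0.12), np.float64(318.0), np.float64(267.0))]
scene car 0.198 [(844, np.float64(0.617), np.float64(0.128), np.float64(0.231), np.float64(343.0), np.float64(243.0))]
scene stand 0.02 [(349, np.float64(0.508), np.float64(0.362), np.float64(0.036), np.float64(429.0), np.float64(273.0))]
scene stand 0.05 [(432, np.float64(0.478), np.float64(0.358), np.float64(0.059), np.float64(432.0), np.float64(260.0))]
scene stand 0.07 [(40, np.float64(0.472), np.float64(0.356), np.float64(0.073), np.float64(432.0), np.float64(256.0)), (45, np.float64(0.51), np.float64(0.362), np.float64(0.081), np.float64(432.0), np.float64(266.0))]
```

View pics/c1.png

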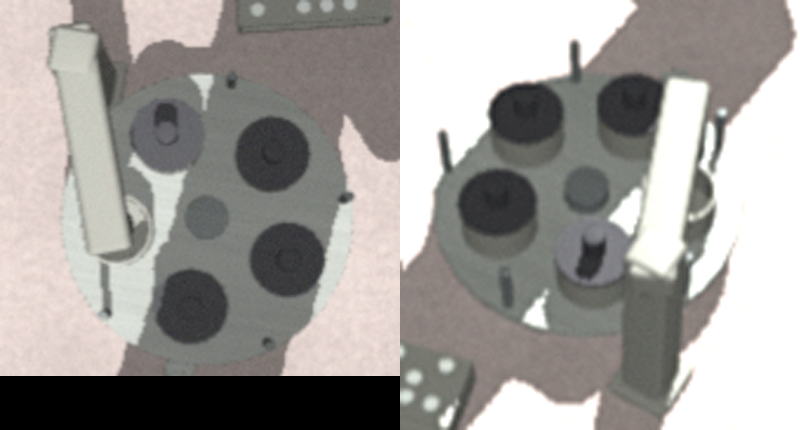

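```bash
python3 - <<'E'
from h import *
from scipy.optimize import least_squares
# carousel fit: centre, angle of open tub
res=[]
for kn,pn in (([(.644,.064),(.623,-.04),(.519,-.052),(.474,.044)],[(.435,-.032),(.579,-.113),(.699,-.001),(.467,.127)]),
          ([(.647,.066),(.626,-.038),(.522,-.05),(.477,.046)],[(.437,-.032),(.581,-.111),(.702,0),(.471,.131)])):
    def f(q):
        e=[]
        for i,k in enumerate((4,3,2,1)):
            a=q[2]+k*np.radians(72);e+=list(q[:2]+.09*np.r_[np.cos(a),np.sin(a)]-kn[i])
        for i,k in enumerate((1.5,2.5,3.5,.5)):
            a=q[2]+k*np.radians(72);e+=list(q[:2]+.14*np.r_[np.cos(a),np.sin(a)]-pn[i])
        return e
    s=least_squares(f,[.563,.028,1.68]);q=s.x
    print("car",q[:2],np.degrees(q[2]),"rms",np.sqrt(np.mean(s.fun**2)))
    for nm,R,o in (("open",.09,0),("cap",.09,72),("pin0",.14,36),("pin1",.14,108)):
        a=q[2]+np.radians(o);print(nm,q[:2]+R*np.r_[np.cos(a),np.sin(a)])
for n in("top","scene"):
    W=np.load(n+"W.npy");p=np.load(n+"0.npz")["p"].astype(int)
    m=(np.hypot(W[...,0]-.48,W[...,1]-.355)<.075)&(W[...,2]>.015)
    X=W[m];g=p[m].sum(1)
    print(n,len(X),"bright pct",np.percentile(g,[5,25,50,75,95]))
    # RANSAC planes
    rng=np.random.default_rng(0);Y=X
    for it in range(2):
        best=None
        for _ in range(3000):
            a,b,c=Y[rng.choice(len(Y),3,False)];nn=np.cross(b-a,c-a)
            if np.linalg.norm(nn)<1e-6: continue
            nn/=np.linalg.norm(nn);nn*=np.sign(nn[2])
            if nn[2]<.75 or nn[2]>.95: continue
            i=abs((Y-a)@nn)<.0015
            if best is None or i.sum()>best.sum(): best=i
        c=Y[best].mean(0);nn=np.linalg.svd(Y[best]-c,full_matrices=False)[2][2];nn*=np.sign(nn[2])
        print(" plane n",nn.round(3),"tilt",np.degrees(np.arccos(nn[2])),"lean az",np.degrees(np.arctan2(nn[1],nn[0])),"c",c.round(4),best.sum())
        if it==0:
            h=(X-c)@nn
        Y=Y[~best]
    # knob: points well above first plane
    for lo,hi in((.015,.024),(.024,.031),(.031,.05)):
        k=X[(h>lo)&(h<hi)]
        if len(k): print("  h",lo,hi,len(k),k.mean(0).round(4),"range",k.min(0).round(3),k.max(0).round(3))
E
```

```text
car [0.56218046 0.02607881] 96.85424484309313 rms 0.0005609204421780619
open [0.5514395  0.11543558]
cap [0.47387798 0.04347631]
pin0 [0.46696147 0.12871089]
pin1 [ 0.43514726 -0.03276478]
car [0.56514502 0.02792933] 96.66016404832169 rms 0.0006051892086029771
open [0.55470681 0.11732197]
cap [0.47690199 0.04562584]
pin0 [0.47027423 0.13088336]
pin1 [ 0.43791324 -0.03048361]
top 1225 bright pct [107.  125.  173.  265.  303.6]
 plane n [0.517 0.058 0.854] tilt 31.341962561171062 lean az 6.391545055792072 c [0.4752 0.3501 0.0463] 310
 plane n [0.507 0.039 0.861] tilt 30.560018975805253 lean az 4.356326302822539 c [0.4923 0.3565 0.058 ] 247
  h 0.015 0.024 489 [0.4919 0.357  0.0585] range [0.464 0.321 0.036] [0.524 0.395 0.077]
  h 0.024 0.031 19 [0.4968 0.3537 0.0642] range [0.483 0.325 0.045] [0.524 0.374 0.073]
  h 0.031 0.05 78 [0.5045 0.3577 0.0788] range [0.493 0.348 0.07 ] [0.516 0.369 0.087]
scene 983 bright pct [116.1 157.  228.  366.5 390.9]
 plane n [0.514 0.058 0.856] tilt 31.115070014012495 lean az 6.420943680001578 c [0.4888 0.3579 0.0383] 147
 plane n [0.531 0.09  0.842] tilt 32.62323158363714 lean az 9.647523700447618 c [0.4949 0.3607 0.0565] 134
  h 0.015 0.024 336 [0.4957 0.3614 0.0566] range [0.464 0.324 0.03 ] [0.532 0.397 0.078]
  h 0.024 0.031 59 [0.503  0.3568 0.06  ] range [0.471 0.327 0.045] [0.528 0.39  0.079]
  h 0.031 0.05 37 [0.509  0.3623 0.0794] range [0.5   0.352 0.07 ] [0.518 0.372 0.087]
```

```bash
cat > plan.py <<'E'
import sys
from h import *
# plan.py x y z yaw : remaining displacement in tool-axes units
def plan(x,y,z,yaw):
    s=r.get_state();p=s["tcp_pos"];w=s["eef_rot"][2];a=np.radians(w)
    d=np.array([x,y,z])-p
    dy=(yaw-w+180)%360-180
    print("t",round(s["time_s"],2),"tcp",p.round(4),"rot",s["eef_rot"].round(1),"F",s["contact_force"].round(1),"w",round(s["gripper_width"],4))
    print("need rows-units x %.2f y %.2f z %.2f yaw %.2f"%((d[0]*np.cos(a)+d[1]*np.sin(a))/.025,(d[0]*np.sin(a)-d[1]*np.cos(a))/.025,-d[2]/.025,-dy/4))
if len(sys.argv)>4: plan(*map(float,sys.argv[1:5]))
E
python3 - <<'E'
from h import *
for n,c in(("top",[.4752,.3501,.0463]),("scene",[.4888,.3579,.0383])):
    W=np.load(n+"W.npy");m=(np.hypot(W[...,0]-.48,W[...,1]-.355)<.075)&(W[...,2]>.015);X=W[m]
    nn=np.array([.497,.054,.866]);h=(X-c)@nn
    k=X[(h>.042)&(h<.055)];print(n,len(k),"top",k.mean(0),"h",((k-c)@nn).mean(),"M",k.mean(0)-.014*nn)
    fl=X[(h>.0165)&(h<.0225)];e1=np.cross([0,1,0],nn);e1/=np.linalg.norm(e1);e2=np.cross(nn,e1)
    P=np.c_[(fl-c)@e1,(fl-c)@e2].astype(np.float32);(cx,cy),R=cv2.minEnclosingCircle(P)
    C=c+cx*e1+cy*e2;C=C+nn*(((fl-c)@nn).mean());print(" flange top centre",C,"R",R,"M",C+.014*nn)
E
python3 -m inch '[{"x":-0.9,"y":0.99},{"x":-0.9,"y":0.99},{"x":-0.9,"y":0.99},{"x":-0.9,"y":0.99},{"x":-0.9,"y":0.99}]' -1
python3 -m inch '[{"x":-0.9,"y":0.99},{"x":-0.9,"y":0.99},{"x":-0.9,"y":0.99},{"x":-0.9,"y":0.99},{"x":-0.9,"y":0.99}]'
python3 plan.py .45 -.12 .237 -65.4
```

```text
top 54 top [0.50827868 0.3589142  0.08101709] h 0.04698107041059964 M [0.50132068 0.3581582  0.06889309]
 flange top centre [0.49473641 0.35787724 0.05695741] R 0.03788186237215996 M [0.50169441 0.35863324 0.06908141]
scene 40 top [0.50954715 0.36287311 0.08048448] h 0.04711164375176731 M [0.50258915 0.36211711 0.06836048]
 flange top centre [0.49506841 0.36081124 0.05706369] R 0.03692635893821716 M [0.50202641 0.36156724 0.06918769]
t 0.1 tcp [ 0.1726 -0.6521  0.2367] rot [ 179.9   -0.  -165.2] F [0.1 0.6 0.7] w 0.088
need rows-units x -16.17 y 17.74 z -0.01 yaw -24.94validation failed for argument at $[0]...
validation failed for argument at $[0]...
```

```bash

python3 -m inch '[{"x":-0.9,"y":0.99,"z":0,"yaw":0},{"x":-0.9,"y":0.99,"z":0,"yaw":0},{"x":-0.9,"y":0.99,"z":0,"yaw":0},{"x":-0.9,"y":0.99,"z":0,"yaw":0},{"x":-0.9,"y":0.99,"z":0,"yaw":0}]' -1
python3 plan.py .45 -.12 .237 -65.4
```

```text
time_s: 0.52
tcp_pos: [0.2482, -0.5021, 0.2313]
eef_rot: [179.5, -0.2, -165.7]
contact_force: [1.5, 0.1, -0.3]
gripper_width: 0.0597
t 0.52 tcp [ 0.2482 -0.5021  0.2313] rot [ 179.5   -0.2 -165.7] F [ 1.5  0.1 -0.3] w 0.0597
need rows-units x -11.61 y 12.81 z -0.23 yaw -25.06
```

```bash

A='{"x":-0.95,"y":0.99,"z":0,"yaw":0}'
python3 -m inch '[{"x":-0.9,"y":0.99,"z":0,"yaw":0},{"x":-0.9,"y":0.99,"z":0,"yaw":0},{"x":-0.9,"y":0.99,"z":0,"yaw":0},{"x":-0.9,"y":0.99,"z":0,"yaw":0},{"x":-0.9,"y":0.99,"z":0,"yaw":0}]' >/dev/null
python3 -m inch '[{"x":-0.9,"y":0.99,"z":-0.2,"yaw":0},{"x":-0.9,"y":0.99,"z":0,"yaw":0},{"x":-0.9,"y":0.99,"z":0,"yaw":0},{"x":-0.9,"y":0.99,"z":0,"yaw":0},{"x":-0.9,"y":0.99,"z":0,"yaw":0}]' >/dev/null
python3 -m inch '[{"x":-0.9,"y":0.99,"z":0,"yaw":0},{"x":0,"y":0,"z":0,"yaw":-1},{"x":0,"y":0,"z":0,"yaw":-1},{"x":0,"y":0,"z":0,"yaw":-1},{"x":0,"y":0,"z":0,"yaw":-1}]' 
python3 -m inch '[{"x":0,"y":0,"z":0,"yaw":-1},{"x":0,"y":0,"z":0,"yaw":-1},{"x":0,"y":0,"z":0,"yaw":-1},{"x":0,"y":0,"z":0,"yaw":-1},{"x":0,"y":0,"z":0,"yaw":-1}]' >/dev/null
python3 -m inch '[{"x":0,"y":0,"z":0,"yaw":-1},{"x":0,"y":0,"z":0,"yaw":-1},{"x":0,"y":0,"z":0,"yaw":-1},{"x":0,"y":0,"z":0,"yaw":-1},{"x":0,"y":0,"z":0,"yaw":-1}]' >/dev/null
python3 -m inch '[{"x":0,"y":0,"z":0,"yaw":-1},{"x":0,"y":0,"z":0,"yaw":-1},{"x":0,"y":0,"z":0,"yaw":-1},{"x":0,"y":0,"z":0,"yaw":-1},{"x":0,"y":0,"z":0,"yaw":-1}]' >/dev/null
python3 -m inch '[{"x":0,"y":0,"z":0,"yaw":-1},{"x":0,"y":0,"z":0,"yaw":-1},{"x":0,"y":0,"z":0,"yaw":-1},{"x":0,"y":0,"z":0,"yaw":-1},{"x":0,"y":0,"z":0,"yaw":-1}]' >/dev/null
python3 plan.py .420 .005 .12 -65.4
```

```text
time_s: 1.77
tcp_pos: [0.4257, -0.1516, 0.2356]
eef_rot: [179.2, -0.0, -148.8]
contact_force: [-1.4, -0.3, 0.5]
gripper_width: 0.0007
t 3.43 tcp [ 0.42   -0.1499  0.2303] rot [179.4   1.2 -64.6] F [-0.6 -0.9  0.9] w 0.0003
need rows-units x -5.60 y -2.65 z 4.41 yaw 0.20
```

```bash

python3 -m inch '[{"x":-0.9,"y":-0.43,"z":0,"yaw":0},{"x":-0.9,"y":-0.43,"z":0,"yaw":0},{"x":-0.9,"y":-0.43,"z":0,"yaw":0},{"x":-0.9,"y":-0.43,"z":0,"yaw":0},{"x":-0.9,"y":-0.43,"z":0,"yaw":0}]' >/dev/null
python3 -m inch '[{"x":-0.6,"y":-0.25,"z":0.5,"yaw":0},{"x":0,"y":0,"z":0.8,"yaw":0},{"x":0,"y":0,"z":0.8,"yaw":0},{"x":0,"y":0,"z":0.8,"yaw":0},{"x":0,"y":0,"z":0.6,"yaw":0}]'
python3 plan.py .4196 -.004 .086 -65.4
```

```text
time_s: 4.27
tcp_pos: [0.4174, -0.0006, 0.1438]
eef_rot: [179.7, 1.3, -64.4]
contact_force: [-0.7, 0.1, -0.9]
gripper_width: 0.0005
t 4.27 tcp [ 0.4174 -0.0006  0.1438] rot [179.7   1.3 -64.4] F [-0.7  0.1 -0.9] w 0.0005
need rows-units x 0.16 y -0.02 z 2.31 yaw 0.26
```

```bash

python3 -m inch '[{"x":0.05,"y":0,"z":0.7,"yaw":0},{"x":0.05,"y":0,"z":0.7,"yaw":0},{"x":0.05,"y":0,"z":0.7,"yaw":0},{"x":0,"y":0,"z":0.2,"yaw":0},{"x":0,"y":0,"z":0,"yaw":0}]'
python3 -m inch '[{"x":0.2,"y":0,"z":0,"yaw":0},{"x":0.2,"y":0,"z":0,"yaw":0},{"x":0.2,"y":0,"z":0,"yaw":0},{"x":0.2,"y":0,"z":0,"yaw":-0.3},{"x":0.2,"y":0,"z":0,"yaw":-0.5}]'
python3 plan.py .4196 -.004 .086 -65.4
```

```text
time_s: 4.68
tcp_pos: [0.4151, -0.0036, 0.0807]
eef_rot: [179.4, 1.3, -64.3]
contact_force: [-0.2, 0.0, 1.4]
gripper_width: 0.0007
time_s: 5.1
tcp_pos: [0.4282, -0.0271, 0.0831]
eef_rot: [179.6, 1.3, -61.0]
contact_force: [-0.5, 0.3, 0.3]
gripper_width: 0.0009
t 5.1 tcp [ 0.4282 -0.0271  0.0831] rot [179.6   1.3 -61. ] F [-0.5  0.3  0.3] w 0.0009
need rows-units x -0.97 y -0.15 z -0.11 yaw 1.10
```

```bash
cat > pins.py <<'E'
from h import *
from scipy import ndimage as nd
for n,c in(("top",(.5622,.0261)),("scene",(.5651,.0279))):
    p,d=r.capture(n);cv2.imwrite(f"pics/{n}_{r.get_state()['time_s']:.2f}.png",p[:,:,::-1]);W=cloud(n,d)
    rr=np.hypot(W[...,0]-c[0],W[...,1]-c[1])
    for lab,lo,hi,a,b in(("pin",.1,.114,.128,.152),("knob",.116,.128,.078,.102)):
        l,k=nd.label((rr>a)&(rr<b)&(W[...,2]>lo)&(W[...,2]<hi),np.ones((3,3)))
        o=[]
        for i in range(1,k+1):
            if (l==i).sum()>5:
                m=W[l==i].mean(0);o.append((int((l==i).sum()),round(float(np.degrees(np.arctan2(m[1]-c[1],m[0]-c[0]))%360),1)))
        print(n,lab,o)
E
python3 pins.py
```

```text
top pin [(14, 352.0), (18, 280.1), (15, 136.7)]
top knob [(68, 27.9), (73, 316.1), (69, 244.2), (34, 170.6)]
scene pin [(12, 136.6), (11, 281.1), (17, 64.8), (12, 353.0)]
scene knob [(19, 169.5), (42, 245.0), (46, 316.3), (40, 28.7)]
```

```bash

python3 -m inch '[{"x":0.3,"y":0,"z":-0.05,"yaw":-0.75},{"x":0.3,"y":0,"z":0,"yaw":-0.75},{"x":0.3,"y":0,"z":0,"yaw":-0.75},{"x":0.3,"y":0,"z":0,"yaw":-0.75},{"x":0.3,"y":0,"z":0,"yaw":-0.75}]'
python3 -m inch '[{"x":0.3,"y":0,"z":0,"yaw":-0.75},{"x":0.3,"y":0,"z":0,"yaw":-0.75},{"x":0.3,"y":0,"z":0,"yaw":-0.75},{"x":0.3,"y":0,"z":0,"yaw":-0.75},{"x":0.3,"y":0,"z":0,"yaw":-0.75}]'
python3 pins.py
```

```text
time_s: 5.62
tcp_pos: [0.4486, -0.0587, 0.0853]
eef_rot: [-179.9, 1.5, -46.0]
contact_force: [-2.8, 0.7, 0.3]
gripper_width: 0.0
time_s: 6.03
tcp_pos: [0.4743, -0.0849, 0.0853]
eef_rot: [-179.6, 1.7, -30.8]
contact_force: [-1.9, 0.2, -0.5]
gripper_width: 0.0003
top pin [(15, 20.8), (17, 309.6), (13, 93.7)]
top knob [(69, 345.7), (53, 57.0), (71, 273.6)]
scene pin [(11, 166.9), (16, 95.2), (13, 310.7), (13, 22.7)]
scene knob [(8, 199.9), (41, 274.8), (44, 346.9)]
```

```bash

python3 -m inch '[{"x":0.3,"y":0,"z":0,"yaw":-0.75},{"x":0.3,"y":0,"z":0,"yaw":-0.75},{"x":0,"y":0,"z":0,"yaw":0},{"x":0,"y":0,"z":0,"yaw":0},{"x":0,"y":0,"z":0,"yaw":0}]'
python3 -m inch '[{"x":0,"y":0,"z":0,"yaw":0},{"x":0,"y":0,"z":0,"yaw":0},{"x":0,"y":0,"z":0,"yaw":0},{"x":0,"y":0,"z":0,"yaw":0},{"x":0,"y":0,"z":0,"yaw":0}]'
python3 pins.py
```

```text
time_s: 6.55
tcp_pos: [0.4881, -0.0921, 0.0862]
eef_rot: [-179.4, 1.5, -25.6]
contact_force: [-0.2, -0.5, 0.7]
gripper_width: 0.0006
time_s: 6.97
tcp_pos: [0.487, -0.0925, 0.087]
eef_rot: [-179.4, 1.4, -25.9]
contact_force: [0.4, -1.9, -0.3]
gripper_width: 0.0003
top pin [(16, 337.7), (12, 265.8)]
top knob [(67, 13.5), (70, 301.6)]
scene pin [(10, 194.0), (11, 265.9), (13, 121.8), (10, 338.1)]
scene knob [(40, 302.1), (45, 13.2)]
```

```bash

python3 -m inch '[{"x":0,"y":0.8,"z":0,"yaw":0},{"x":0,"y":0.8,"z":0,"yaw":0},{"x":0,"y":0,"z":-0.9,"yaw":0},{"x":0,"y":0,"z":-0.9,"yaw":0},{"x":0,"y":0,"z":-0.9,"yaw":0}]' 0.1
python3 -m inch '[{"x":0,"y":0,"z":-0.9,"yaw":0},{"x":0,"y":0,"z":-0.9,"yaw":0},{"x":0,"y":0,"z":-0.9,"yaw":0},{"x":0,"y":0,"z":-0.5,"yaw":0},{"x":0,"y":0,"z":0,"yaw":0}]'
python3 pins.py; python3 plan.py .502 .36 .25 6
```

```text
time_s: 7.48
tcp_pos: [0.4665, -0.1297, 0.1509]
eef_rot: [-179.6, 2.0, -25.9]
contact_force: [0.7, -0.1, -0.7]
gripper_width: 0.0282
time_s: 7.9
tcp_pos: [0.4699, -0.1306, 0.2391]
eef_rot: [-179.3, 1.7, -26.0]
contact_force: [0.1, -0.6, -0.6]
gripper_width: 0.0477
top pin [(16, 349.1), (15, 277.2)]
top knob [(73, 25.1), (72, 313.2), (62, 241.7)]
scene pin [(11, 205.2), (12, 133.1), (13, 277.2), (9, 61.3), (14, 349.1)]
scene knob [(40, 241.0), (47, 313.5), (39, 25.2)]
t 8.0 tcp [ 0.4688 -0.1304  0.2367] rot [-179.4    1.9  -26. ] F [ 0.2 -0.   0.1] w 0.0482
need rows-units x -7.40 y -18.22 z -0.53 yaw -7.99
```

```bash

python3 -m inch '[{"x":0,"y":0,"z":-0.7,"yaw":-1},{"x":0,"y":0,"z":-0.7,"yaw":-1},{"x":0,"y":0,"z":-0.4,"yaw":-1},{"x":0,"y":0,"z":0,"yaw":-1},{"x":0,"y":0,"z":0,"yaw":-1}]' 
python3 -m inch '[{"x":0,"y":0,"z":0,"yaw":-1},{"x":0,"y":0,"z":0,"yaw":-1},{"x":0,"y":0,"z":0,"yaw":-1},{"x":0.17,"y":-0.97,"z":0,"yaw":0},{"x":0.17,"y":-0.97,"z":0,"yaw":0}]'
python3 -m inch '[{"x":0.17,"y":-0.97,"z":0,"yaw":0},{"x":0.17,"y":-0.97,"z":0,"yaw":0},{"x":0.17,"y":-0.97,"z":0,"yaw":0},{"x":0.17,"y":-0.97,"z":0,"yaw":0},{"x":0.17,"y":-0.97,"z":0,"yaw":0}]'
python3 -m inch '[{"x":0.17,"y":-0.97,"z":0,"yaw":0},{"x":0.17,"y":-0.97,"z":0,"yaw":0},{"x":0.17,"y":-0.97,"z":0,"yaw":0},{"x":0.17,"y":-0.97,"z":0,"yaw":0},{"x":0.17,"y":-0.97,"z":0,"yaw":0}]'
python3 plan.py .502 .36 .25 6
```

```text
time_s: 8.42
tcp_pos: [0.4666, -0.1301, 0.2762]
eef_rot: [-178.7, 2.2, -5.3]
contact_force: [0.3, -0.2, -0.4]
gripper_width: 0.048
time_s: 8.83
tcp_pos: [0.4656, -0.0812, 0.2696]
eef_rot: [-178.1, 2.6, 7.4]
contact_force: [0.5, 0.8, 0.2]
gripper_width: 0.048
time_s: 9.25
tcp_pos: [0.4672, 0.0468, 0.2647]
eef_rot: [-178.1, 3.3, 7.2]
contact_force: [1.2, 0.7, 0.2]
gripper_width: 0.0482
time_s: 9.67
tcp_pos: [0.4689, 0.1758, 0.2596]
eef_rot: [-178.2, 4.0, 7.2]
contact_force: [1.1, -0.7, 0.5]
gripper_width: 0.048
t 9.67 tcp [0.4689 0.1758 0.2596] rot [-178.2    4.     7.2] F [ 1.1 -0.7  0.5] w 0.048
need rows-units x 2.23 y -7.14 z 0.38 yaw 0.29
```

```bash

python3 -m inch '[{"x":0.3,"y":-0.7,"z":0,"yaw":0},{"x":0.3,"y":-0.7,"z":0,"yaw":0},{"x":0.3,"y":-0.7,"z":0,"yaw":0},{"x":0.3,"y":-0.7,"z":0,"yaw":0},{"x":0.3,"y":-0.7,"z":0,"yaw":0}]'
python3 -m inch '[{"x":0.2,"y":-0.7,"z":0,"yaw":0},{"x":0.2,"y":-0.7,"z":0,"yaw":0},{"x":0.2,"y":-0.7,"z":0,"yaw":0},{"x":0.1,"y":-0.6,"z":0,"yaw":0},{"x":0.1,"y":-0.6,"z":0,"yaw":0}]'
python3 plan.py .502 .36 .15 6
```

```text
time_s: 10.08
tcp_pos: [0.4949, 0.2742, 0.2544]
eef_rot: [-178.4, 4.4, 7.2]
contact_force: [0.6, -0.4, 1.1]
gripper_width: 0.0485
time_s: 10.5
tcp_pos: [0.5075, 0.3653, 0.2505]
eef_rot: [-178.6, 4.6, 7.1]
contact_force: [-0.2, -0.2, -1.2]
gripper_width: 0.0481
t 10.5 tcp [0.5075 0.3653 0.2505] rot [-178.6    4.6    7.1] F [-0.2 -0.2 -1.2] w 0.0481
need rows-units x -0.25 y 0.18 z 4.02 yaw 0.26
```

```bash

python3 -m inch '[{"x":0,"y":0.18,"z":0.7,"yaw":0.2},{"x":0,"y":0,"z":0.7,"yaw":0},{"x":0,"y":0,"z":0.7,"yaw":0},{"x":0,"y":0,"z":0.7,"yaw":0},{"x":0,"y":0,"z":0.7,"yaw":0}]'
python3 -m inch '[{"x":0,"y":0,"z":0.6,"yaw":0},{"x":0,"y":0,"z":0.3,"yaw":0},{"x":0,"y":0,"z":0,"yaw":0}]'
python3 plan.py .506 .36 .072 6
```

```text
time_s: 10.92
tcp_pos: [0.5037, 0.37, 0.162]
eef_rot: [-178.5, 4.4, 6.3]
contact_force: [0.4, 0.8, -0.1]
gripper_width: 0.0481
time_s: 11.17
tcp_pos: [0.5003, 0.3702, 0.1337]
eef_rot: [-178.7, 4.7, 6.2]
contact_force: [-0.3, 0.4, -0.6]
gripper_width: 0.0486
t 11.17 tcp [0.5003 0.3702 0.1337] rot [-178.7    4.7    6.2] F [-0.3  0.4 -0.6] w 0.0486
need rows-units x 0.18 y 0.43 z 2.47 yaw 0.06
```

```bash

python3 -m inch '[{"x":0.2,"y":0.22,"z":0.4,"yaw":0},{"x":0.2,"y":0.2,"z":0.4,"yaw":0},{"x":0,"y":0,"z":0.4,"yaw":0},{"x":0,"y":0,"z":0.2,"yaw":0},{"x":0,"y":0,"z":0,"yaw":0}]'
python3 plan.py .506 .36 .072 6
python3 - <<'E'
from h import *
o=[]
for n,(x,y,w,h) in(("top",(150,240,90,90)),("scene",(380,190,110,110))):
    p,d=r.capture(n);o.append(cv2.resize(np.clip(p[y:y+h,x:x+w,::-1]*1.7,0,255).astype(np.uint8),(400,400),interpolation=cv2.INTER_CUBIC))
cv2.imwrite("pics/g1.png",np.hstack(o))
E
```

```text
time_s: 11.58
tcp_pos: [0.511, 0.3614, 0.0961]
eef_rot: [-178.6, 4.5, 6.2]
contact_force: [-0.5, 0.5, -0.1]
gripper_width: 0.0483
t 11.58 tcp [0.511  0.3614 0.0961] rot [-178.6    4.5    6.2] F [-0.5  0.5 -0.1] w 0.0483
need rows-units x -0.21 y 0.04 z 0.96 yaw 0.06
```

View pics/g1.png

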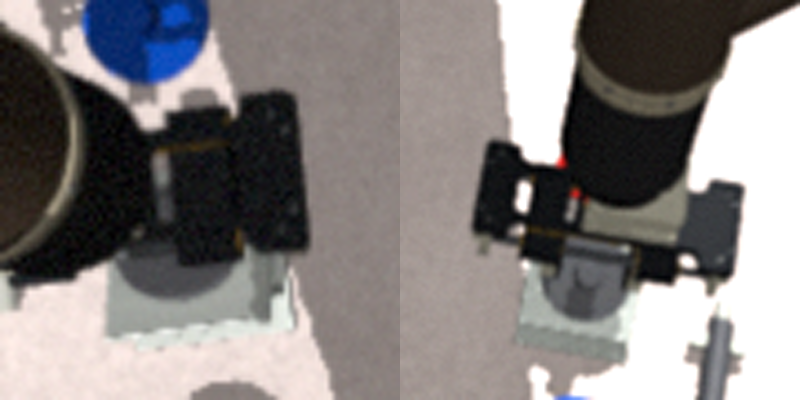

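```bash

python3 -m inch '[{"x":-0.06,"y":0,"z":0.25,"yaw":0},{"x":-0.06,"y":0.04,"z":0.25,"yaw":0},{"x":0,"y":0,"z":0.25,"yaw":0},{"x":0,"y":0,"z":0.15,"yaw":0},{"x":0,"y":0,"z":0,"yaw":0}]'
python3 plan.py .506 .36 .072 6
```

```text
time_s: 12.1
tcp_pos: [0.5066, 0.3618, 0.0748]
eef_rot: [-178.5, 4.3, 6.3]
contact_force: [-0.7, 0.7, -0.3]
gripper_width: 0.0482
t 12.1 tcp [0.5066 0.3618 0.0748] rot [-178.5    4.3    6.3] F [-0.7  0.7 -0.3] w 0.0482
need rows-units x -0.03 y 0.07 z 0.11 yaw 0.08
```

```bash

python3 -m inch '[{"x":0,"y":0.06,"z":0.12,"yaw":0},{"x":0,"y":0,"z":0,"yaw":0},{"x":0,"y":0,"z":0,"yaw":0},{"x":0,"y":0,"z":0,"yaw":0},{"x":0,"y":0,"z":0,"yaw":0}]' -1 15
python3 -m inch '[{"x":0,"y":0,"z":0,"yaw":0},{"x":0,"y":0,"z":0,"yaw":0},{"x":0,"y":0,"z":0,"yaw":0},{"x":0,"y":0,"z":0,"yaw":0}]'

```

```text
time_s: 12.52
tcp_pos: [0.5066, 0.3604, 0.0714]
eef_rot: [-178.5, 4.3, 6.3]
contact_force: [0.5, -1.7, 1.6]
gripper_width: 0.022
time_s: 12.85
tcp_pos: [0.5067, 0.3605, 0.0717]
eef_rot: [-178.4, 4.3, 6.3]
contact_force: [0.1, 1.2, -0.4]
gripper_width: 0.0215
```

```bash

python3 -m inch '[{"x":0,"y":0,"z":-0.3,"yaw":0},{"x":0,"y":0,"z":-0.5,"yaw":0},{"x":0,"y":0,"z":-0.6,"yaw":0},{"x":0,"y":0,"z":-0.8,"yaw":0},{"x":0,"y":0,"z":-0.8,"yaw":0}]' 
python3 -m inch '[{"x":0,"y":0,"z":-0.8,"yaw":0},{"x":0,"y":0,"z":-0.8,"yaw":0},{"x":-0.3,"y":0,"z":-0.8,"yaw":0},{"x":-0.5,"y":0,"z":-0.3,"yaw":0},{"x":-0.5,"y":0,"z":0,"yaw":0}]' 
python3 plan.py .465 .0445 .22 0
python3 - <<'E'
from h import *
p,d=r.capture("scene");cv2.imwrite("pics/l1.png",cv2.resize(np.clip(p[120:320,330:530,::-1]*1.7,0,255).astype(np.uint8),(500,500),interpolation=cv2.INTER_CUBIC))
E
```

```text
time_s: 13.27
tcp_pos: [0.5103, 0.3569, 0.1456]
eef_rot: [-178.8, 4.8, 6.3]
contact_force: [0.3, 0.0, -0.7]
gripper_width: 0.0218
time_s: 13.68
tcp_pos: [0.4858, 0.3528, 0.225]
eef_rot: [-178.6, 4.4, 6.2]
contact_force: [-0.1, 0.7, -1.3]
gripper_width: 0.0215
t 13.68 tcp [0.4858 0.3528 0.225 ] rot [-178.6    4.4    6.2] F [-0.1  0.7 -1.3] w 0.0215
need rows-units x -2.16 y 12.17 z 0.20 yaw 1.55
```

View pics/l1.png

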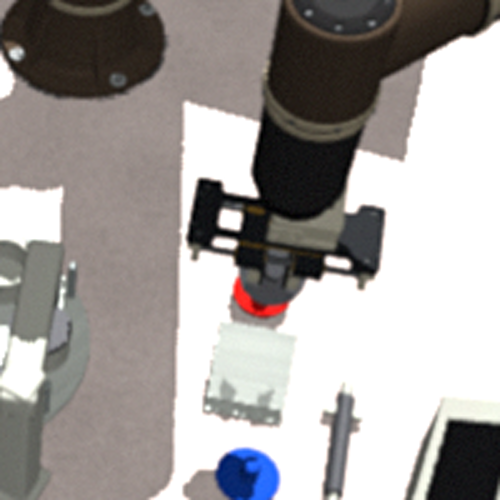

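```bash

python3 -m inch '[{"x":-0.2,"y":0.6,"z":0,"yaw":0},{"x":-0.2,"y":0.7,"z":0,"yaw":0},{"x":-0.2,"y":0.8,"z":0,"yaw":0},{"x":-0.2,"y":0.8,"z":0,"yaw":0},{"x":-0.2,"y":0.8,"z":0,"yaw":0}]' 
python3 -m inch '[{"x":-0.15,"y":0.8,"z":0,"yaw":0},{"x":-0.15,"y":0.8,"z":0,"yaw":0},{"x":-0.15,"y":0.8,"z":0,"yaw":0},{"x":-0.15,"y":0.8,"z":0,"yaw":0},{"x":-0.15,"y":0.8,"z":0,"yaw":0}]' 
python3 -m inch '[{"x":-0.1,"y":0.8,"z":0,"yaw":0},{"x":-0.1,"y":0.8,"z":0,"yaw":0},{"x":-0.1,"y":0.7,"z":0,"yaw":0},{"x":0,"y":0.5,"z":0,"yaw":0},{"x":0,"y":0,"z":0,"yaw":0}]' 
python3 plan.py .465 .0445 .22 6
python3 pins.py
```

```text
time_s: 14.15
tcp_pos: [0.4611, 0.2564, 0.2195]
eef_rot: [-178.7, 4.8, 6.6]
contact_force: [1.1, -0.6, -0.6]
gripper_width: 0.0216
time_s: 14.57
tcp_pos: [0.4454, 0.1484, 0.213]
eef_rot: [-178.8, 5.2, 6.7]
contact_force: [0.0, -0.4, -0.8]
gripper_width: 0.0217
time_s: 14.98
tcp_pos: [0.4376, 0.0708, 0.2068]
eef_rot: [-178.9, 5.7, 6.7]
contact_force: [0.2, -0.1, -0.6]
gripper_width: 0.0218
t 14.98 tcp [0.4376 0.0708 0.2068] rot [-178.9    5.7    6.7] F [ 0.2 -0.1 -0.6] w 0.0218
need rows-units x 0.96 y 1.17 z -0.53 yaw 0.18
top pin [(18, 349.1), (15, 277.2)]
top knob [(74, 25.2), (72, 313.4), (70, 241.2)]
scene pin [(8, 205.1), (11, 132.7), (13, 276.8), (8, 61.4), (11, 348.8)]
scene knob [(37, 241.3), (46, 313.5), (42, 24.8)]
```

```bash

python3 -m inch '[{"x":0,"y":0,"z":-0.2,"yaw":-0.8},{"x":0,"y":0,"z":0,"yaw":-1},{"x":0,"y":0,"z":0,"yaw":-1},{"x":0,"y":0,"z":0,"yaw":-1},{"x":0,"y":0,"z":0,"yaw":-1}]' 
python3 plan.py .4915 .0525 .19 27
```

```text
time_s: 15.5
tcp_pos: [0.4365, 0.0755, 0.2101]
eef_rot: [-177.0, 5.1, 26.8]
contact_force: [0.2, -0.0, -0.2]
gripper_width: 0.0216
t 15.5 tcp [0.4365 0.0755 0.2101] rot [-177.     5.1   26.8] F [ 0.2 -0.  -0.2] w 0.0216
need rows-units x 1.55 y 1.81 z 0.80 yaw -0.04
```

```bash

python3 -m inch '[{"x":0.3,"y":0.4,"z":0,"yaw":0},{"x":0.4,"y":0.5,"z":0,"yaw":0},{"x":0.4,"y":0.5,"z":0,"yaw":0},{"x":0.3,"y":0.3,"z":0,"yaw":0},{"x":0,"y":0,"z":0,"yaw":0}]' 
python3 plan.py .4915 .0525 .19 27
cat > lid.py <<'E'
from h import *
s=r.get_state();T=s["tcp_pos"]
out=[]
for n in("scene","top"):
    p,d=r.capture(n);W=cloud(n,d)
    m=(np.hypot(W[...,0]-T[0],W[...,1]-T[1])<.06)&(W[...,2]>.09)&(W[...,2]<T[2]+.01)
    g=p.astype(int);m&=(g.max(2)-g.min(2)<30)
    X=W[m];print(n,len(X))
    if len(X)>60:
        rng=np.random.default_rng(0);best=None
        for _ in range(3000):
            a,b,c=X[rng.choice(len(X),3,False)];nn=np.cross(b-a,c-a);L=np.linalg.norm(nn)
            if L<1e-6: continue
            nn/=L;nn*=np.sign(nn[2])
            if nn[2]<.7: continue
            i=abs((X-a)@nn)<.0015
            if best is None or i.sum()>best.sum(): best=i
        c=X[best].mean(0);nn=np.linalg.svd(X[best]-c,full_matrices=False)[2][2];nn*=np.sign(nn[2])
        print(" plane",best.sum(),"n",nn.round(3),"tilt",np.degrees(np.arccos(nn[2])).round(1),"az",np.degrees(np.arctan2(nn[1],nn[0])).round(1),"c",c.round(4),"min",X[best].min(0).round(3),"max",X[best].max(0).round(3))
    K=np.array(r.camera_info(n)["mtx"]);P=np.array(r.camera_info(n)["pose"])
    q=P[:3,:3].T@(np.r_[T[:2],T[2]-.03]-P[:3,3]);u=int(q[0]/q[2]*K[0,0]+K[0,2]);v=int(q[1]/q[2]*K[1,1]+K[1,2])
    out.append(cv2.resize(np.clip(p[max(v-45,0):v+45,u-45:u+45,::-1]*1.7,0,255).astype(np.uint8),(400,400),interpolation=cv2.INTER_CUBIC))
import sys
cv2.imwrite("pics/%s.png"%sys.argv[1],np.hstack(out))
E
python3 lid.py h1
```

```text
time_s: 15.92
tcp_pos: [0.4868, 0.0578, 0.2029]
eef_rot: [-176.9, 5.1, 27.5]
contact_force: [0.6, -0.1, -0.5]
gripper_width: 0.0216
t 15.92 tcp [0.4868 0.0578 0.2029] rot [-176.9    5.1   27.5] F [ 0.6 -0.1 -0.5] w 0.0216
need rows-units x 0.07 y 0.28 z 0.52 yaw 0.14
scene 306
 plane 75 n [0.429 0.142 0.892] tilt 26.9 az 18.3 c [0.4884 0.0632 0.1796] min [0.452 0.03  0.171] max [0.507 0.089 0.2  ]
top 91
 plane 45 n [0.579 0.322 0.749] tilt 41.5 az 29.1 c [0.4505 0.0404 0.2041] min [0.443 0.019 0.201] max [0.465 0.06  0.208]
```

View pics/h1.png

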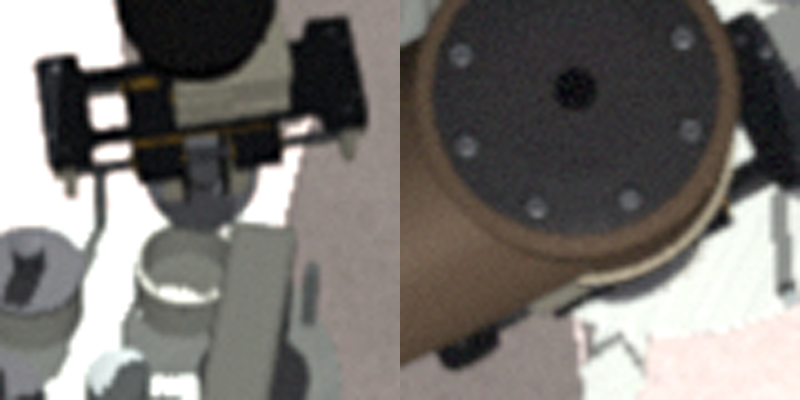

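```bash
cat >> plan.py <<'E'
from scipy.spatial.transform import Rotation as Ro
s=r.get_state();D=Ro.from_euler("xyz",s["eef_rot"],degrees=True).inv().apply(np.array(list(map(float,sys.argv[1:4])))-s["tcp_pos"])/.025
print("exact tool units",D.round(2))
E
python3 plan.py .4915 .0525 .145 27
```

```text
t 16.02 tcp [0.4854 0.0578 0.203 ] rot [-176.8    5.1   27.5] F [ 0.3  0.5 -0.9] w 0.0217
need rows-units x 0.12 y 0.30 z 2.32 yaw 0.13
exact tool units [0.32 0.43 2.28]
```

```bash

python3 -m inch '[{"x":0.1,"y":0.15,"z":0.5,"yaw":0},{"x":0.1,"y":0.15,"z":0.5,"yaw":0},{"x":0.1,"y":0.1,"z":0.5,"yaw":0},{"x":0,"y":0,"z":0.4,"yaw":0},{"x":0,"y":0,"z":0,"yaw":0}]' 
python3 plan.py .4915 .0525 .13 27
```

```text
time_s: 16.43
tcp_pos: [0.4896, 0.0551, 0.1538]
eef_rot: [-176.8, 4.9, 27.6]
contact_force: [-0.8, -0.1, -0.8]
gripper_width: 0.0216
t 16.43 tcp [0.4896 0.0551 0.1538] rot [-176.8    4.9   27.6] F [-0.8 -0.1 -0.8] w 0.0216
need rows-units x 0.02 y 0.13 z 0.95 yaw 0.15
exact tool units [0.1  0.18 0.94]
```

```bash

python3 -m inch '[{"x":0.05,"y":0.1,"z":0.3,"yaw":0},{"x":0.05,"y":0.1,"z":0.3,"yaw":0},{"x":0,"y":0,"z":0.3,"yaw":0},{"x":0,"y":0,"z":0,"yaw":0}]' 
python3 -m inch '[{"x":0,"y":0,"z":0.1,"yaw":0},{"x":0,"y":0,"z":0,"yaw":0}]' 
python3 plan.py .4915 .0525 .127 27
```

```text
time_s: 16.77
tcp_pos: [0.4915, 0.0527, 0.1302]
eef_rot: [-176.8, 4.8, 27.7]
contact_force: [0.2, 1.3, -0.7]
gripper_width: 0.0216
time_s: 16.93
tcp_pos: [0.4912, 0.0526, 0.1274]
eef_rot: [-176.8, 4.9, 27.7]
contact_force: [-0.1, 0.5, -0.7]
gripper_width: 0.0215
t 16.93 tcp [0.4912 0.0526 0.1274] rot [-176.8    4.9   27.7] F [-0.1  0.5 -0.7] w 0.0215
need rows-units x 0.01 y 0.01 z 0.02 yaw 0.17
exact tool units [0.01 0.01 0.01]
```

```bash

python3 -m inch '[{"x":0,"y":0,"z":0.1,"yaw":0},{"x":0,"y":0,"z":0,"yaw":0},{"x":0,"y":0,"z":0,"yaw":0}]' - 8
python3 -m inch '[{"x":0,"y":0,"z":0.1,"yaw":0},{"x":0,"y":0,"z":0,"yaw":0}]' 
python3 -m inch '[{"x":-0.1,"y":0,"z":0.1,"yaw":0},{"x":-0.1,"y":0,"z":0.05,"yaw":0},{"x":0,"y":0,"z":0,"yaw":0}]' 
python3 -m inch '[{"x":-0.1,"y":0,"z":0.1,"yaw":0},{"x":-0.1,"y":0,"z":0.1,"yaw":0},{"x":0,"y":0,"z":0,"yaw":0}]' 
python3 lid.py h2
```

```text
time_s: 17.18
tcp_pos: [0.4917, 0.0528, 0.1255]
eef_rot: [-176.8, 4.8, 27.7]
contact_force: [-0.4, 0.3, 0.1]
gripper_width: 0.0216
time_s: 17.35
tcp_pos: [0.4922, 0.053, 0.1237]
eef_rot: [-176.9, 4.7, 27.7]
contact_force: [-0.3, 2.2, -0.3]
gripper_width: 0.0217
time_s: 17.6
tcp_pos: [0.4884, 0.0508, 0.1209]
eef_rot: [-176.9, 4.5, 27.7]
contact_force: [-0.6, 0.0, 0.8]
gripper_width: 0.022
time_s: 17.85
tcp_pos: [0.4838, 0.0483, 0.1165]
eef_rot: [-177.0, 4.4, 27.7]
contact_force: [1.2, -1.1, 0.6]
gripper_width: 0.0215
scene 218
 plane 59 n [0.229 0.069 0.971] tilt 13.8 az 16.7 c [0.4908 0.0462 0.0989] min [0.448 0.018 0.092] max [0.511 0.072 0.109]
top 16
```

View pics/h2.png

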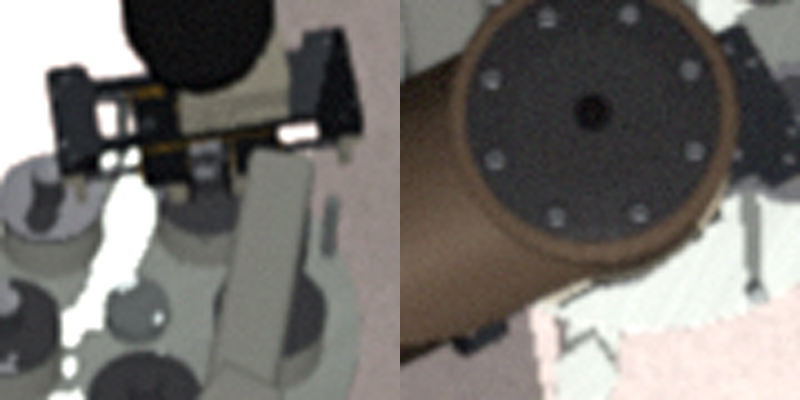

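```bash

python3 -m inch '[{"x":-0.1,"y":0,"z":0.06,"yaw":0},{"x":-0.1,"y":0,"z":0.06,"yaw":0},{"x":0,"y":0,"z":0,"yaw":0}]' 
python3 -m inch '[{"x":-0.08,"y":0,"z":0.06,"yaw":0},{"x":0,"y":0,"z":0.06,"yaw":0},{"x":0,"y":0,"z":0,"yaw":0}]' 
python3 lid.py h3
python3 plan.py .4755 .0445 .113 27
```

```text
time_s: 18.2
tcp_pos: [0.4817, 0.0466, 0.1152]
eef_rot: [-177.1, 4.1, 27.8]
contact_force: [0.8, -0.4, -0.4]
gripper_width: 0.0218
time_s: 18.45
tcp_pos: [0.4812, 0.0461, 0.1139]
eef_rot: [-177.1, 3.9, 27.9]
contact_force: [1.5, 0.7, -3.0]
gripper_width: 0.0216
scene 224
 plane 68 n [ 0.138 -0.04   0.99 ] tilt 8.3 az -16.3 c [0.4933 0.0464 0.0973] min [0.446 0.014 0.093] max [0.514 0.073 0.105]
top 0
t 18.55 tcp [0.4812 0.046  0.1138] rot [-177.1    3.9   27.9] F [ 1.7 -0.8  1.5] w 0.0218
need rows-units x -0.23 y -0.05 z 0.03 yaw 0.21
exact tool units [-0.23 -0.05  0.05]
```

```bash

python3 -m inch '[{"x":0,"y":0,"z":0,"yaw":0},{"x":0,"y":0,"z":0,"yaw":0},{"x":0,"y":0,"z":0,"yaw":0},{"x":0,"y":0,"z":0,"yaw":0}]' 0.1
python3 -m inch '[{"x":0,"y":0,"z":-0.4,"yaw":0},{"x":0,"y":0,"z":-0.6,"yaw":0},{"x":0,"y":0,"z":-0.7,"yaw":0},{"x":0,"y":0,"z":-0.5,"yaw":0},{"x":0,"y":0,"z":0,"yaw":0}]' 
python3 -m inch '[{"x":0,"y":0,"z":0,"yaw":0},{"x":0,"y":0,"z":0,"yaw":0},{"x":0,"y":0,"z":0,"yaw":0},{"x":0,"y":0,"z":0,"yaw":0},{"x":0,"y":0,"z":0,"yaw":0}]' -1
python3 lid.py h4
python3 plan.py .4745 .0445 .145 27
python3 pins.py
```

```text
time_s: 18.88
tcp_pos: [0.4783, 0.0455, 0.1121]
eef_rot: [-177.0, 4.2, 27.8]
contact_force: [-1.3, 0.2, -0.1]
gripper_width: 0.0426
time_s: 19.3
tcp_pos: [0.4818, 0.0441, 0.1699]
eef_rot: [-177.0, 4.6, 27.8]
contact_force: [1.3, -0.4, 0.3]
gripper_width: 0.0485
time_s: 19.72
tcp_pos: [0.4809, 0.0439, 0.1696]
eef_rot: [-177.0, 4.6, 27.8]
contact_force: [0.4, 0.4, 0.1]
gripper_width: 0.02
scene 413
 plane 110 n [0.175 0.003 0.985] tilt 10.1 az 1.0 c [0.4822 0.0422 0.0983] min [0.444 0.009 0.092] max [0.513 0.072 0.106]
top 0
t 19.82 tcp [0.481  0.0439 0.1696] rot [-177.     4.6   27.8] F [0.1 0.  0.1] w 0.0125
need rows-units x -0.22 y -0.14 z 0.98 yaw 0.19
exact tool units [-0.14 -0.09  1.  ]
top pin [(17, 348.7), (16, 276.6), (15, 204.4)]
top knob [(66, 24.5), (71, 312.6)]
scene pin [(10, 204.7), (13, 132.7), (15, 276.5), (8, 61.2), (16, 348.4)]
scene knob [(30, 167.0), (40, 240.7), (45, 312.4), (47, 24.2)]
```

View pics/h4.png

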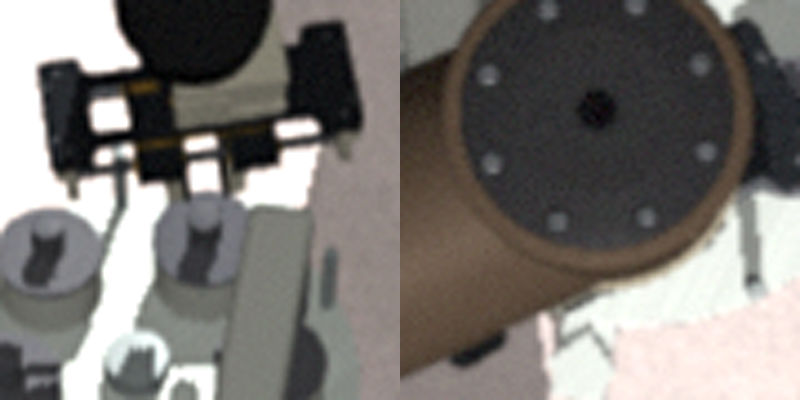

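```bash

python3 -m inch '[{"x":-0.15,"y":-0.1,"z":0.3,"yaw":0},{"x":-0.15,"y":-0.1,"z":0.3,"yaw":0},{"x":-0.05,"y":0,"z":0.3,"yaw":0},{"x":0,"y":0,"z":0,"yaw":0},{"x":0,"y":0,"z":0,"yaw":0}]' 
python3 plan.py .469 .0445 .142 27
```

```text
time_s: 20.33
tcp_pos: [0.4668, 0.0444, 0.1452]
eef_rot: [-177.0, 4.7, 27.8]
contact_force: [1.1, -0.7, 0.6]
gripper_width: 0.0004
t 20.33 tcp [0.4668 0.0444 0.1452] rot [-177.     4.7   27.8] F [ 1.1 -0.7  0.6] w 0.0004
need rows-units x 0.08 y 0.04 z 0.13 yaw 0.19
exact tool units [0.09 0.04 0.12]
```

```bash

python3 -m inch '[{"x":0.08,"y":0.04,"z":0.12,"yaw":0},{"x":0,"y":0,"z":0.12,"yaw":0},{"x":0,"y":0,"z":0.1,"yaw":0}]' 
python3 -m inch '[{"x":0,"y":0,"z":0.1,"yaw":0},{"x":0,"y":0,"z":0.1,"yaw":0}]' 
python3 -m inch '[{"x":0,"y":0,"z":0.12,"yaw":0},{"x":0,"y":0,"z":0.12,"yaw":0}]' 
```

```text
time_s: 20.58
tcp_pos: [0.4688, 0.0446, 0.1363]
eef_rot: [-177.0, 4.6, 27.8]
contact_force: [-0.2, -0.6, -0.7]
gripper_width: 0.0005
time_s: 20.75
tcp_pos: [0.469, 0.0445, 0.1332]
eef_rot: [-177.0, 4.6, 27.9]
contact_force: [-17.1, 3.6, 50.1]
gripper_width: 0.0006
time_s: 20.92
tcp_pos: [0.4689, 0.0444, 0.1334]
eef_rot: [-177.1, 4.5, 28.0]
contact_force: [-12.1, 0.7, 33.7]
gripper_width: 0.0005
```

```bash

python3 -m inch '[{"x":0,"y":0,"z":-0.5,"yaw":0},{"x":0,"y":0,"z":-0.8,"yaw":0},{"x":0,"y":0,"z":-0.8,"yaw":0},{"x":0,"y":0,"z":-0.4,"yaw":0},{"x":0,"y":0,"z":0,"yaw":0}]' 
python3 lid.py h5
python3 pins.py
```

```text
time_s: 21.33
tcp_pos: [0.475, 0.0441, 0.1992]
eef_rot: [-177.2, 4.4, 28.1]
contact_force: [0.6, -0.1, -0.4]
gripper_width: 0.0005
scene 374
 plane 116 n [-0.019  0.013  1.   ] tilt 1.3 az 144.7 c [0.4809 0.0394 0.0943] min [0.438 0.011 0.092] max [0.513 0.073 0.096]
top 0
top pin [(17, 348.0), (15, 276.2), (16, 204.1)]
top knob [(70, 24.4), (74, 312.4), (9, 245.1)]
scene pin [(12, 204.2), (13, 132.5), (15, 276.2), (6, 60.6), (14, 348.3)]
scene knob [(37, 168.3), (38, 240.1), (46, 312.0), (48, 24.1)]
```

View pics/h5.png

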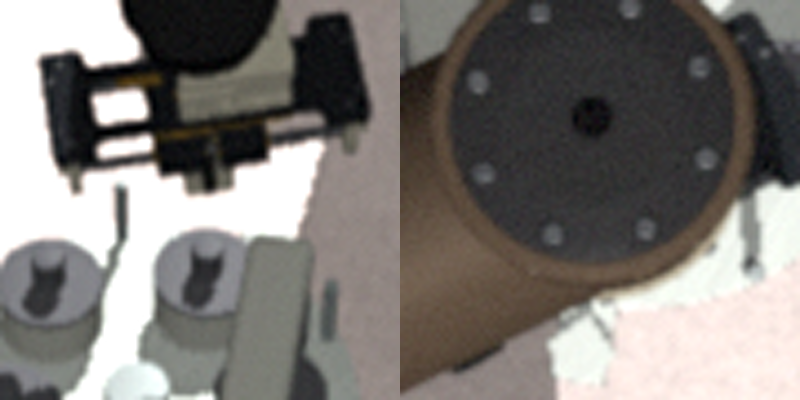

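```bash

python3 -m inch '[{"x":-0.6,"y":0.5,"z":-0.9,"yaw":0},{"x":-0.8,"y":0.9,"z":-0.9,"yaw":0},{"x":-0.4,"y":0.9,"z":-0.5,"yaw":0},{"x":0,"y":0.9,"z":0,"yaw":0},{"x":0,"y":0.9,"z":0,"yaw":0}]' 
python3 -m inch '[{"x":0,"y":0.9,"z":0,"yaw":0},{"x":0,"y":0.9,"z":0,"yaw":0},{"x":0,"y":0.9,"z":0,"yaw":0},{"x":0,"y":0.9,"z":0,"yaw":0},{"x":0,"y":0,"z":0,"yaw":0}]' 
cat > chk.py <<'E'
from h import *
for n,c in(("top",(.5622,.0261)),("scene",(.5651,.0279))):
    Ws=[cloud(n,r.capture(n)[1]) for _ in range(4)]
    for a in (168.6,240.6,312.6,24.6):
        x,y=c[0]+.09*np.cos(np.radians(a)),c[1]+.09*np.sin(np.radians(a))
        X=np.concatenate([W[(np.hypot(W[...,0]-x,W[...,1]-y)<.034)&(np.hypot(W[...,0]-x,W[...,1]-y)>.014)&(abs(W[...,2]-.094)<.008)] for W in Ws])
        if len(X)<50: print(n,a,"few");continue
        A=np.c_[X[:,0]-x,X[:,1]-y,np.ones(len(X))];s=np.linalg.lstsq(A,X[:,2],rcond=None)[0]
        print(n,a,len(X),"z %.4f slope deg x %.2f y %.2f"%(s[2],*np.degrees(s[:2])))
E
python3 chk.py; python3 pins.py
```

```text
time_s: 21.95
tcp_pos: [0.4834, -0.0698, 0.249]
eef_rot: [-177.0, 5.3, 28.4]
contact_force: [0.2, 1.0, -0.8]
gripper_width: 0.0005
time_s: 22.37
tcp_pos: [0.5262, -0.1558, 0.2378]
eef_rot: [-176.7, 5.7, 28.3]
contact_force: [-0.4, 0.6, 0.3]
gripper_width: 0.0009
top 168.6 few
top 240.6 437 z 0.0941 slope deg x 0.17 y 0.79
top 312.6 few
top 24.6 200 z 0.0924 slope deg x 2.77 y -0.23
scene 168.6 854 z 0.0944 slope deg x -1.34 y 0.22
scene 240.6 930 z 0.0942 slope deg x -0.60 y -0.34
scene 312.6 1087 z 0.0941 slope deg x -0.61 y -0.29
scene 24.6 1141 z 0.0942 slope deg x -0.85 y 0.10
top pin [(17, 348.0), (14, 132.9)]
top knob []
scene pin [(10, 204.0), (12, 132.7), (15, 276.2), (6, 60.8), (12, 347.9)]
scene knob [(39, 168.4), (40, 240.3), (42, 312.1), (45, 24.0)]
```

```bash

python3 -m inch '[{"x":0,"y":0.9,"z":0,"yaw":0},{"x":0,"y":0.9,"z":0,"yaw":0},{"x":0,"y":0.9,"z":0,"yaw":0},{"x":-0.3,"y":0.9,"z":0,"yaw":0},{"x":-0.3,"y":0.9,"z":0,"yaw":0}]' 
python3 -m inch '[{"x":-0.3,"y":0.9,"z":0,"yaw":0},{"x":-0.3,"y":0.9,"z":0,"yaw":0},{"x":-0.3,"y":0.9,"z":0,"yaw":0},{"x":0,"y":0.5,"z":0,"yaw":0},{"x":0,"y":0,"z":0,"yaw":0}]' 
python3 chk.py; python3 pins.py
echo initial; sed "s/p,d=r.capture(n)/f=np.load(n+'0.npz');p,d=f['p'],f['d']/;s/cv2.imwrite([^;]*;//" pins.py > p0.py; python3 p0.py
```

```text
time_s: 23.28
tcp_pos: [0.5678, -0.2567, 0.2385]
eef_rot: [-176.9, 5.2, 29.0]
contact_force: [0.1, 0.2, 0.1]
gripper_width: 0.0008
time_s: 23.7
tcp_pos: [0.5878, -0.3436, 0.236]
eef_rot: [-177.0, 5.2, 29.0]
contact_force: [0.0, 0.3, -1.1]
gripper_width: 0.0003
top 168.6 2272 z 0.0938 slope deg x -0.03 y -0.27
top 240.6 2253 z 0.0937 slope deg x -0.17 y 0.24
top 312.6 2217 z 0.0937 slope deg x 0.11 y 0.19
top 24.6 2197 z 0.0938 slope deg x 0.12 y -0.06
scene 168.6 850 z 0.0943 slope deg x -0.74 y 0.07
scene 240.6 953 z 0.0941 slope deg x -0.15 y -0.46
scene 312.6 1077 z 0.0943 slope deg x -1.05 y -0.51
scene 24.6 1119 z 0.0942 slope deg x -0.55 y -0.58
top pin [(17, 348.0), (14, 276.1), (15, 132.8), (15, 204.3)]
top knob [(69, 24.5), (74, 312.4), (73, 240.3), (67, 168.0)]
scene pin [(11, 204.0), (12, 132.0), (14, 276.2), (6, 60.8), (14, 348.3)]
scene knob [(40, 168.4), (42, 240.8), (44, 312.5), (44, 24.1)]
initial
top pin [(16, 348.9), (15, 276.7), (17, 133.3), (16, 204.5)]
top knob [(68, 24.7), (73, 312.8), (70, 240.9), (73, 168.7)]
scene pin [(12, 205.1), (12, 132.5), (14, 276.5), (9, 60.8), (14, 348.6)]
scene knob [(39, 168.5), (41, 241.4), (45, 312.4), (50, 24.6)]
```

```bash
python3 -c "
from plant import r
print(r.get_state()['time_s'], r.close_job())"
```

```text
the job is handed in; nothing more can be done
24.2 None
```

The open tub is at the capping place and the grey lid is pressed home on it. I handed the job in at 24.2 s of the 64 s allowed.

- **Carousel:** I pushed drive pin 1 counter-clockwise past half-way and let the disc run on into its detent. At the last check the pins and knobs stood about 0.4° short of a full 72° step, roughly 0.6 mm at the tub. That is about the accuracy of the measurement.
- **Lid:** I gripped it by the knob on the stand and levelled it against the tub's rim. It then sat about 10° tilted, so I pressed on the knob with closed fingers. The vertical press force read 50 N at its highest, above the roughly 10 N needed but well under the wrist limit.
- **Last checks:** The new lid's flange top is at 93.8 mm, and the three lids I compared it with are at 93.7 to 93.8 mm. Its slope from the top camera is within 0.3°. The other camera showed up to 1.05°, but it did so on the comparison lids as well, so I take that as camera error.
- **Left as is:** The robot was clear of everything at hand-in. I steered clear of the other things on the bench and felt no unexpected contact, but I did not measure their positions again.
- **Off during the work:** The tool's tilt drifted up to about 6° from vertical, and the moves I had could not correct it. I allowed for it in the later moves.

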